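Drift the rod rest's foot plate into line and drop in its bolt

TASK

The rod rest's foot plate has slipped, so its hole no longer lines up with the hole in the steel channel below. Take the tapered drift from the wooden stand, feel its tip into both holes, and lever the plate into line with it, working it down until its collar sits on the plate and bears on it with a light but definite push (about 1 kg); then put the drift back upright in the stand hole it came from and set the bolt in the holes instead, upright with its head fully down on the plate. Move the plate only with the drift, never with the gripper, never press hard (6 kg is too much), and leave the brass weight, cork block and steel rule where they are.

Things in the scene. Friction and masses are not known exactly. Their poses are not given: they have to be found in the camera images.
- pedestal: Grey painted steel channel, open side down, fixed to the bench: 180 long (its x) x 60 wide (its y) x 44 mm high, top web 8 mm thick, hollow below the web down to the bench. Origin at the centre of its underside, z up. A bright steel foot plate, 154 x 46 x 6 mm, lies over it on 0 to 6 mm of packing: the plate's top is 50 to 56 mm above the bench, how much is not measured.
- bolt_hole (a point): Axis of the CHANNEL's 16 mm through hole, 50 mm above the bench (6 mm above the web), 55 mm toward +x from the channel's centre; axes as the channel's. The plate's own 16 mm hole is off this axis by anything from -7 to +7 mm along x and -7 to +7 mm along y, and is not measured: find where both holes overlap by feel or by looking.
- drift: Dark steel drift, upright in one hole of the stand, 160 g. Origin on its axis at the underside of its collar, z up. Below it: 15.4 mm diameter for 18 mm, then a straight taper to a 4 mm flat tip 45 mm below the origin; levered sideways in the holes it shifts the plate. Above: collar 24 mm diameter, 5 mm thick, then a round handle 20 mm diameter up to 52 mm.
- bolt: Steel bolt, tall round head, nothing to turn, head up in the stand's other hole, 80 g. Origin on its axis at the underside of the head flange, z up. Below: shank 13 mm diameter, 30 mm long, the last 4 mm tapering to 8 mm. Above: flange 26 mm diameter, 3 mm thick, then head 20 mm diameter up to 27 mm above the origin.
- tool_stand: Wooden block fixed to the bench, 60 (x) x 140 (y) x 50 mm high, origin at the centre of its underside; two 18 mm through holes, 80 mm apart along its y. Drift and bolt start one in each, either way round.
- stand_hole_a (a point): Centre of the mouth of the stand's +y hole, on its top face 50 mm above the bench, z up.
- stand_hole_b (a point): Centre of the mouth of the stand's -y hole, on its top face 50 mm above the bench, z up.
- brass_weight: Turned brass weight with a knob, 33 mm across, 44 mm high; bystander. Origin at the centre of its underside.
- cork_block: Brown cork block, 38 x 62 x 26 mm, lying flat; bystander. Origin at the centre of its underside.
- steel_rule: Steel rule with a wooden stop block, 26 x 200 x 11 mm, lying flat; bystander. Origin at the centre of its underside.
- clamp_bolt (a point): Loose clamp bolt with a washer through an oversize hole in the plate, 105 mm from the bolt hole toward the channel's -x. The plate can slide lengthwise and sideways under it but not turn, against friction of about 4 to 6 N, and stays where it is left. The plate carries a small rod rest with a brass V, 46 mm high, 67 mm from the bolt hole on this side.
Mind the look-alikes: they are no part of the job. What is shaped like the bolt but blue is not meant. Leave any pink look-alike of the drift alone.

How it is judged:
By the outcome, as a careful person would: the job done as asked, in the order asked, and still so for the second after the job is handed in, with the robot touching nothing.
It also fails if it takes over 72 s, if anything falls off the work surface, if the arm or the gripper's body presses on something with over 40 N, if the wrist force passes 120 N, or if a joint passes its speed limit or range.

ROBOT

A 7-joint arm with a two-finger parallel gripper is mounted at the origin on the work surface; the furniture and walls round the work are solid. World frame = base frame: x ahead of the robot, y to its left, z up, the work surface at z = 0. Lengths are in m, angles in rad, forces in N, time in s.
With the tool pointing down it reaches from about 0.425 to 0.825 m from the base axis. Payload 3.6 kg.
Tool frame: the origin (TCP) lies on the centre line of the jaws, within the pads' length; the fingertips stand 19 mm ahead of it and the grasp point (between the pads) is the TCP (arm.tip_reach is the distance from the TCP to the fingertips, in m); z points along the fingers, y is the line along which they close (so a half turn about z gives the same grasp; the last joint's range is limited). The gripper opens to 93 mm and grips with 3 to 60 N. Pads are 15 mm wide; open, the fingers measure 128 mm over their backs; the gripper's body (75 mm by 188 mm) begins 65 mm behind the grasp point.
Start: joints at [1.228, 0.615, -0.013, 1.423, 0.008, 1.103, -0.04], TCP at [0.203, -0.618, 0.238] pointing down, gripper open.
Joint ranges: [-3.12, 3.12], [-0.3, 2.06], [-1.34, 1.32], [0.26, 2.42], [-1.36, 4.5], [0.01, 1.98], [-2.84, 2.84]. Speed limits (rad/s): [2.79, 2.79, 3.14, 3.14, 3.14, 3.14, 3.14].

INTERFACE

Orientations are given as a rotation vector (axis times angle).
In Python, from cell import arm gives the robot as it stands.
- The arm moves only by the tool move_arm, never from a script. Its argument "series" is a list that holds one entry, the list of rows, each a list of 7 numbers: the shift along the tool's x, y, z normalised to -1 to 1, where 1 is 0.15 m, then the turn, a rotation vector about the tool's x, y, z normalised to -1 to 1, where 1 is 180 degrees, then the opening, from -1 (shut) to 1 (fully open). In form: [[[dx, dy, dz, wx, wy, wz, hand], ...]]. A call has 1 to 8 rows; each row is the pose to reach, as a shift and turn from the pose commanded when the call began, along the tool's axes at that moment, turning the shorter way round; what a row does not reach only later rows make up. A row lasts 1/10 s, in which the tool goes at most 50 mm and 8.59 degrees, less where a joint would pass 70% of its speed; a pose out of reach is approached as far as the arm can. A call with a number of a shift or a turn outside -1 to 1 is refused whole. A call with a gripper value outside its range is refused whole. The fingers move at their own pace and stop on an object; "squeeze" is the grip in N (left out, the last holds). Time passes only in rows, so rows that repeat a pose let the fingers close. It gives the time, the measured TCP pose, the force, the opening and the grip force at its end, in the units of the state.
- arm.get_obs(): the state, without advancing time (a new reading comes with each control period).
- arm.camera(name): name is "scene" or "top" or "wrist"; returns a dict with "color" (480x640x3 uint8, blue, green, red), "fx", "fy", "cx", "cy" (pixels), "cam_to_world" (4x4, takes a point from camera to world coordinates); the wrist camera has in their place "T_tool_cam" (4x4, takes a point from camera to tool coordinates, whose origin is the TCP and whose axes are the flange's). Camera axes: x right, y up, looking along -z (the intrinsics and any distortion apply to the point x, -y, -z); pixel columns grow to the right and rows downward; lengths in m; the calibration is good to about 2 mm. A picture is of the moment at which its call begins: read the wrist's pose just before it. There is no depth.
- arm.hand_in(): hands the job in; it is judged then, once.
Trained networks look in the newest picture that a camera, given by its name, has taken for a name from the list of things; names that differ only in an ending like _2 or _b are one class to them, and where a whole thing is asked for, a point or a joint stands for the part that bears it (a point fixed in the world has none). Each returns a list of dicts, best first, with "conf" (0 to 1); they miss things now and then, are a little off and sometimes report something else, mostly with a low value. They report only what shows in the picture. A call takes as long as a camera call. They do not tell look-alikes from the thing itself.
- arm.regions_of(camera, thing): "region" (480x640 bool, what is visible of it) and "box" ([centre column, centre row, width, height] in pixels, round what is visible of it).
The state is a dict: "t": time; "joint_positions": joint angles; "joint_velocities": joint speeds; "tau": joint torques, N m; "tool_pos": TCP position; "eef_rot": TCP orientation; "wrist_force": force on the tool from outside, world axes, zero at the start; "ft_torque": the same for the moment, N m; "opening": finger opening in m; "gripper_force": force on a finger pad.
Only numpy, scipy, OpenCV 4.12 (cv2) and the standard library are available. Lean on these libraries where they do the work, as an engineer would, in place of code of your own. Each camera call takes 0.05 s, during which the arm holds its last target. There are 200 camera calls.

## Working session

There is one attempt and no reset: what is moved stays moved. The work goes in short steps, Python scripts to look and compute and a tool call to move; the robot and the scene stay as the last step left them, time stands still between calls to the robot, and variables do not carry over. Pictures are saved under pics/ and viewed, at most 13 in all, crops included, and the job is handed in when it is done.

Besides the shell and the picture viewer there is one more tool, called after ">>>" by a JSON object that holds its "op" and its "data". move_arm: Moves the arm, as the interface text tells. Its arguments: {"type":"object","properties":{"series":{"type":"array","items":{"type":"array","items":{"type":"array","items":{"type":"number","minimum":-1,"maximum":1}}}},"squeeze":{"type":"number"}},"required":["series"]}

```bash
ls; mkdir -p pics; cat > h.py <<'E'
import numpy as np, cv2
from cell import arm
from scipy.spatial.transform import Rotation as R
def ray(c,uv,T=None):
    M=np.array(c['cam_to_world']) if T is None else T
    d=np.array([(uv[0]-c['cx'])/c['fx'],-(uv[1]-c['cy'])/c['fy'],-1.0])
    d=M[:3,:3]@d; return M[:3,3],d/np.linalg.norm(d)
def atz(c,uv,z,T=None):
    o,d=ray(c,uv,T); return o+d*(z-o[2])/d[2]
def tri(*rs):
    A=sum(np.eye(3)-np.outer(d,d) for o,d in rs);b=sum((np.eye(3)-np.outer(d,d))@o for o,d in rs)
    return np.linalg.solve(A,b)
def proj(c,p,T=None):
    M=np.array(c['cam_to_world']) if T is None else T
    q=M[:3,:3].T@(np.array(p)-M[:3,3]); return c['cx']+c['fx']*q[0]/-q[2], c['cy']-c['fy']*q[1]/-q[2]
def tool(o): 
    T=np.eye(4);T[:3,:3]=R.from_rotvec(o['eef_rot']).as_matrix();T[:3,3]=o['tool_pos'];return T
E
python3 - <<'E'
from h import *
o=arm.get_obs();print({k:np.round(v,3).tolist() for k,v in o.items()});print(np.round(tool(o),3))
for n in('scene','top'):
    c=arm.camera(n);cv2.imwrite(f'pics/{n}0.png',c['color']);print(n,{k:np.round(v,3).tolist() for k,v in c.items() if k!='color'})
    for t in('pedestal','drift','bolt','tool_stand','brass_weight','cork_block','steel_rule'):
        for r in arm.regions_of(n,t): print(t,round(r['conf'],2),np.round(r['box'],1).tolist())
E
```

```text
pics
{'t': 0.0, 'joint_positions': [1.227, 0.616, -0.013, 1.425, 0.008, 1.103, -0.04], 'joint_velocities': [-0.001, 0.0, -0.0, -0.001, -0.001, 0.001, 0.0], 'tau': [0.0, -45.893, 0.208, -16.575, -0.061, 0.02, 0.0], 'tool_pos': [0.202, -0.617, 0.237], 'eef_rot': [-3.1, -0.495, 0.001], 'wrist_force': [0.342, 0.498, -0.019], 'ft_torque': [-0.031, 0.09, 0.014], 'gripper_force': 0.0, 'opening': 0.093}
[[ 0.95   0.312 -0.001  0.202]
 [ 0.312 -0.95   0.002 -0.617]
 [-0.    -0.003 -1.     0.237]
 [ 0.     0.     0.     1.   ]]
scene {'fx': 560.97, 'fy': 560.97, 'cx': 314.21, 'cy': 243.987, 'cam_to_world': [[-0.677, 0.462, -0.574, 0.022], [-0.736, -0.446, 0.509, 0.402], [-0.021, 0.767, 0.641, 0.639], [0.0, 0.0, 0.0, 1.0]]}
drift 0.72 [344.9, 283.6, 13.1, 44.0]
drift 0.66 [292.6, 257.3, 13.9, 30.6]
bolt 0.86 [254.8, 289.4, 16.7, 22.5]
bolt 0.7 [209.8, 339.7, 21.2, 36.4]
tool_stand 0.78 [274.9, 296.2, 96.9, 85.8]
tool_stand 0.52 [394.9, 233.3, 102.6, 76.8]
cork_block 0.6 [356.2, 193.2, 27.7, 30.5]
steel_rule 0.84 [308.6, 406.6, 94.4, 120.1]
steel_rule 0.27 [273.2, 298.4, 91.1, 82.5]
top {'fx': 491.482, 'fy': 491.482, 'cx': 318.041, 'cy': 238.806, 'cam_to_world': [[0.025, 0.98, -0.196, 0.347], [-0.999, 0.029, 0.019, -0.045], [0.024, 0.196, 0.98, 0.961], [0.0, 0.0, 0.0, 1.0]]}
pedestal 0.79 [397.5, 251.1, 55.8, 100.0]
drift 0.7 [304.0, 311.2, 16.6, 48.9]
drift 0.7 [396.8, 253.2, 54.7, 96.3]
drift 0.52 [282.0, 234.8, 14.0, 13.1]
bolt 0.66 [242.0, 238.7, 14.2, 14.8]
bolt 0.66 [262.6, 239.5, 77.2, 38.6]
tool_stand 0.9 [265.4, 241.7, 75.7, 37.7]
brass_weight 0.75 [362.4, 170.2, 13.8, 18.1]
cork_block 0.92 [410.7, 193.8, 34.8, 25.3]
cork_block 0.6 [241.3, 240.0, 11.5, 11.0]
steel_rule 0.86 [218.6, 329.4, 103.4, 35.5]
```

View pics/scene0.png

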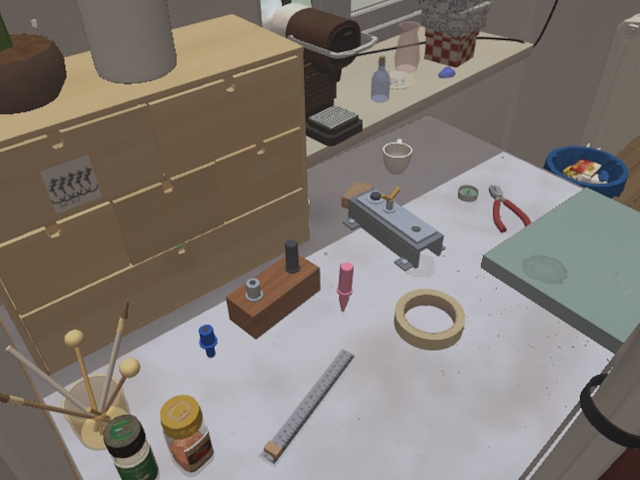

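View pics/top0.png

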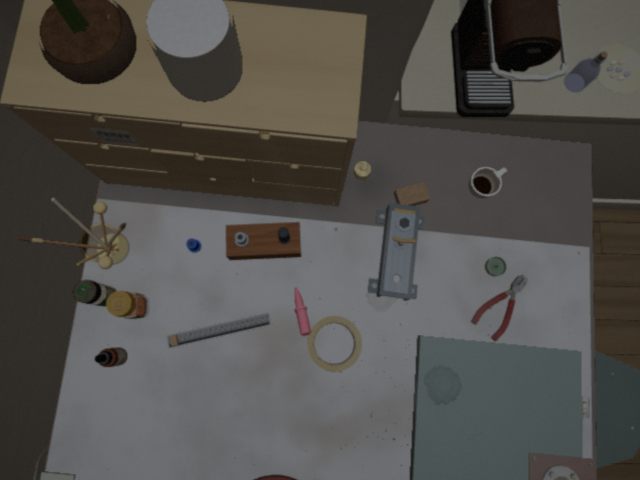

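The pictures show these candidates. Drift: the dark one in the stand (scene 292,257; top 284,235) or the pink one lying loose (scene 345,285; top 302,312). Bolt: the grey one in the stand (scene 254,289; top 241,239) or the blue one (scene 208,340; top 193,245). I choose the dark drift and the grey bolt. The rod rest's hole is near top (397,279), scene (416,229).

```bash
python3 - <<'E'
from h import *
s=arm.camera('scene');t=arm.camera('top')
P={'drift top':((291.5,243),(284.5,232.5)),'bolt top':((253,282),(241,238)),'hole':((416,229),(397,279)),'clamp':((376,196),(404,222)),
'pedcorner -x+y?':((0,0),(0,0))}
for k,(a,b) in list(P.items())[:4]:
    p=tri(ray(s,a),ray(t,b));print(k,np.round(p,4),np.round(proj(s,p),1),np.round(proj(t,p),1))
# stand/pedestal outlines in top
for n,z in(('tool_stand',.05),('pedestal',.05)):
    r=arm.regions_of('top',n)[0]['region'].astype(np.uint8);b=cv2.boxPoints(cv2.minAreaRect(cv2.findNonZero(r)))
    print(n,[np.round(atz(t,q,z)[:2],3).tolist() for q in b])
a=cv2.resize(t['color'][205:305,180:300],None,fx=4,fy=4,interpolation=2);b=cv2.resize(t['color'][195:305,360:435],None,fx=4,fy=4,interpolation=2)
c=cv2.resize(s['color'][170:275,330:450],None,fx=4,fy=4,interpolation=2)
im=np.zeros((600,800,3),np.uint8)
a=cv2.resize(t['color'][210:270,180:310],(390,180),interpolation=2);im[:180,:390]=a
b=cv2.resize(t['color'][195:305,360:435],(375,550),interpolation=2);im[:550,400:775]=b
c=cv2.resize(s['color'][180:280,330:450],(390,325),interpolation=2);im[200:525,:390]=c
cv2.imwrite('pics/crop0.png',im)
w=arm.camera('wrist');print(np.round(w['T_tool_cam'],3),w['fx'],w['cx'],w['cy'])
E
```

```text
drift top [ 0.5286 -0.002   0.1015] [291.  242.9] [284.8 232.8]
bolt top [0.5213 0.0784 0.079 ] [253. 282.] [241. 238.]
hole [ 0.4566 -0.2117  0.0535] [415.5 228.9] [397.3 279.4]
clamp [ 0.5626 -0.2255  0.0611] [374.5 195.8] [404.9 223.1]
tool_stand [[0.552, 0.114], [0.563, -0.027], [0.495, -0.032], [0.485, 0.107]]
pedestal [[0.427, -0.157], [0.608, -0.176], [0.6, -0.27], [0.419, -0.247]]
[[-0.     0.959  0.285  0.079]
 [ 1.     0.001 -0.001 -0.001]
 [-0.001  0.285 -0.959 -0.148]
 [ 0.     0.     0.     1.   ]] 415.6331500850403 318.1721457706583 243.2170836749401
```

View pics/crop0.png

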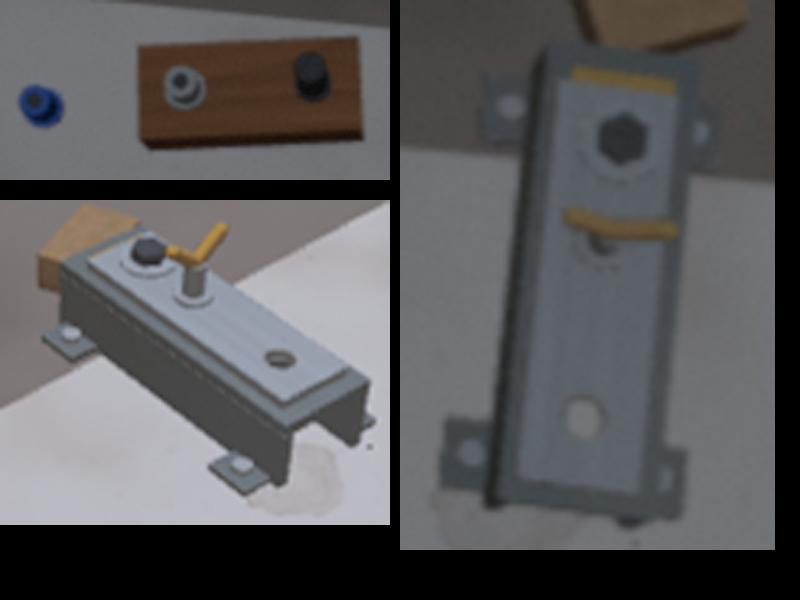

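Crop check: the dark drift stands upright at crop (312,75) and the grey bolt at (183,87), both in the wooden stand; the blue one lies outside it. The measured heights (drift top 101.5 mm, bolt top 79 mm, hole 53.5 mm) fit the description. I'll approach with the camera side turned away from the drawers.

>>> {"op": "move_arm", "data": {"series": [[[1,-1,0,0,0,-0.38,1],[1,-1,0,0,0,-0.38,1],[1,-1,0,0,0,-0.38,1],[1,-1,0,0,0,-0.38,1],[1,-1,0,0,0,-0.38,1],[1,-1,0,0,0,-0.38,1],[1,-1,0,0,0,-0.38,1],[1,-1,0,0,0,-0.38,1]]], "squeeze": 40}}

```text
t: 1.85
tool_pos: [0.2984, -0.4283, 0.2379]
eef_rot: [2.28, 2.161, -0.0]
wrist_force: [-0.6, 0.7, -0.3]
opening: 0.0931
gripper_force: 0.0
```

>>> {"op": "move_arm", "data": {"series": [[[1,0.97,0.2,0,0,-0.38,1],[1,0.97,0.2,0,0,-0.38,1],[1,0.97,0.2,0,0,-0.38,1],[1,0.97,0.2,0,0,-0.38,1],[1,0.97,0.2,0,0,-0.38,1],[1,0.97,0.2,0,0,-0.38,1],[1,0.97,0.2,0,0,-0.38,1],[1,0.97,0.2,0,0,-0.38,1]]]}}

```text
t: 2.65
tool_pos: [0.4527, -0.2874, 0.2077]
eef_rot: [0.672, 3.069, -0.0]
wrist_force: [-0.1, 0.4, -0.1]
opening: 0.0933
gripper_force: 0.0
```

```bash
cat >> h.py <<'E'
def need(p,yaw):
    "shift/turn in normalised tool units to world p, yaw (deg) tool down"
    o=arm.get_obs();T=tool(o);Rt=R.from_euler('z',yaw,degrees=True).as_matrix()@np.diag([1,-1,-1.])
    print('need',np.round(T[:3,:3].T@(np.array(p)-T[:3,3])/.15,3),np.round(R.from_matrix(T[:3,:3].T@Rt).as_rotvec()/np.pi,3),'at',np.round(T[:3,3],4),np.round(np.degrees(np.arctan2(T[1,0],T[0,0])),2))
E
python3 - <<'E'
from h import *
need([.457,-.212,.20],180)
E
```

```text
need [0.184 0.469 0.051] [-0.     0.    -0.137] at [ 0.4527 -0.2874  0.2077] 155.31
```

>>> {"op": "move_arm", "data": {"series": [[[0.18,0.47,0.05,0,0,-0.137,1],[0.18,0.47,0.05,0,0,-0.137,1],[0.18,0.47,0.05,0,0,-0.137,1],[0.18,0.47,0.05,0,0,-0.137,1]]]}}

```text
t: 3.05
tool_pos: [0.4581, -0.2116, 0.2002]
eef_rot: [0.009, 3.141, 0.0]
wrist_force: [-0.1, -0.5, 0.2]
opening: 0.093
gripper_force: 0.0
```

```bash
python3 - <<'E'
from h import *
import pickle
o=arm.get_obs();w=arm.camera('wrist');T=tool(o)@w['T_tool_cam'];pickle.dump((w,T),open('w1.pkl','wb'))
need([.457,-.212,.20],180)
h=proj(w,[.4566,-.2117,.0535],T);print(h)
cv2.imwrite('pics/w1.png',w['color'])
E
```

```text
need [0.006 0.003 0.001] [-0.     0.    -0.003] at [ 0.458  -0.2125  0.2002] 179.43
(np.float64(317.69319708783047), np.float64(231.12827255961773))
```

View pics/w1.png

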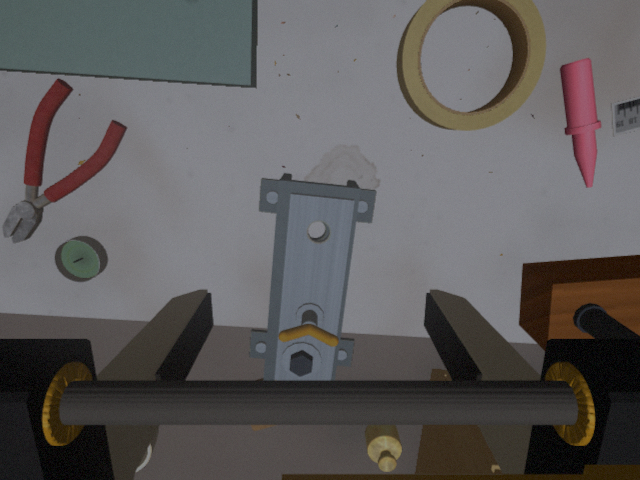

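The rod rest is seen from above: plate hole at (318,231), clamp bolt at (302,363), and the plate is shifted toward the channel's right edge. I'll enlarge the hole area.

```bash
python3 - <<'E'
from h import *
import pickle
w,T=pickle.load(open('w1.pkl','rb'))
a=cv2.resize(w['color'][170:270,255:385],(780,600),interpolation=cv2.INTER_CUBIC)
a=cv2.convertScaleAbs(a,alpha=1.3)
cv2.imwrite('pics/w1c.png',a)
E
```

```text
(no output)
```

View pics/w1c.png

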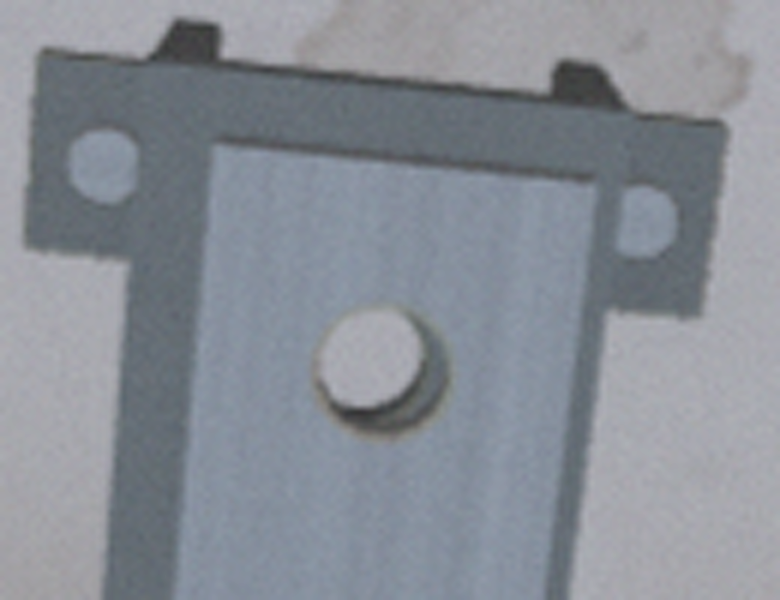

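```bash
cat > fit.py <<'E'
from h import *
import pickle,itertools
w,T=pickle.load(open('w1.pkl','rb'))
up=lambda q:(255+(q[0]+.5)/6-.5,170+(q[1]+.5)/6-.5)
a=cv2.resize(w['color'][170:270,255:385],(780,600),interpolation=cv2.INTER_CUBIC).astype(int)
for q in((370,350),(300,250),(440,370),(350,412),(410,420)): print(q,a[q[1],q[0]])
S=a[...,0]-a[...,2]
th=np.linspace(0,2*np.pi,60)
def circ(c,z,r=.008):
    m=np.zeros((600,780),np.uint8)
    P=[proj(w,[c[0]+r*np.cos(t),c[1]+r*np.sin(t),z],T) for t in th]
    P=np.array([((u-255+.5)*6-.5,(v-170+.5)*6-.5) for u,v in P]);cv2.fillPoly(m,[np.round(P).astype(np.int32)],1);return m>0
br=(cv2.GaussianBlur(S.astype(np.float32),(0,0),3)<14)&(a.sum(2)>330)
yy,xx=np.mgrid[:600,:780];br&=((xx-382)**2+(yy-371)**2<72**2)
print('bright',br.sum(),xx[br].min(),xx[br].max(),yy[br].min(),yy[br].max())
res=[]
for zp in(.050,.053,.056):
    p=atz(w,up((382,371)),zp,T)
    pm=circ(p,zp)&circ(p,zp-.006)
    for ax,ay in itertools.product(np.arange(-7,7.1,.5),np.arange(-7,7.1,.5)):
        c=p[:2]+np.array([ax,ay])/1000
        m=pm&circ(c,.044)&circ(c,.036)
        res.append(((m&br).sum()/(m|br).sum(),zp,ax,ay,np.round(c,4),np.round(p,4)))
res.sort(key=lambda r:-r[0])
for r in res[:6]:print(r)
e1,e2=[atz(w,up(q),.044,T) for q in((300,75),(500,97))]
n=np.array([e2[1]-e1[1],-(e2[0]-e1[0])]);n/=np.linalg.norm(n);n*=np.sign(-n[0])
print('end',e1,e2,'axis',n,'hole to end (35 nominal)',[(e1[:2]-atz(w,up((382,371)),z,T)[:2])@n for z in(.05,.053,.056)])
l=[atz(w,up(q),.044,T)[:2] for q in((127,300),(106,580))];
print('left edge dist of hole (30 nom)',[(p-l[0])@np.array([-n[1],n[0]]) for p in [atz(w,up((382,371)),.053,T)[:2]]],'edgedir',l[1]-l[0])
E
python3 fit.py
```

```text
(370, 350) [135 132 130]
(300, 250) [121 110 101]
(440, 370) [85 78 73]
(350, 412) [45 44 42]
(410, 420) [68 65 64]
bright 8304 315 437 300 435
(np.float64(0.9083471662319185), 0.053, np.float64(1.0), np.float64(-3.0), array([ 0.458 , -0.2143]), array([ 0.457 , -0.2113,  0.053 ]))
(np.float64(0.9039259874273514), 0.056, np.float64(1.5), np.float64(-3.0), array([ 0.4577, -0.2143]), array([ 0.4562, -0.2113,  0.056 ]))
(np.float64(0.9000701262272089), 0.056, np.float64(2.0), np.float64(-3.0), array([ 0.4582, -0.2143]), array([ 0.4562, -0.2113,  0.056 ]))
(np.float64(0.8986736766638787), 0.05, np.float64(0.0), np.float64(-3.0), array([ 0.4577, -0.2143]), array([ 0.4577, -0.2113,  0.05  ]))
(np.float64(0.8812256139545559), 0.056, np.float64(1.5), np.float64(-2.5), array([ 0.4577, -0.2138]), array([ 0.4562, -0.2113,  0.056 ]))
(np.float64(0.8800746616892208), 0.05, np.float64(0.5), np.float64(-3.0), array([ 0.4582, -0.2143]), array([ 0.4577, -0.2113,  0.05  ]))
end [ 0.42199835 -0.2210939   0.044     ] [ 0.42481817 -0.19671298  0.044     ] axis [-0.9933781   0.11489102] hole to end (35 nominal) [np.float64(0.03438237496775065), np.float64(0.033596574286885866), np.float64(0.032810773606021186)]
left edge dist of hole (30 nom) [np.float64(-0.032436031753504416)] edgedir [ 0.03706461 -0.00399441]
```

The fits agree: plate hole at about (0.4568,-0.2113), channel hole at about (0.458,-0.2142), so the offset is roughly 3 mm and a 4 mm tip will fit the overlap. Next I'll move over the stand.

>>> {"op": "move_arm", "data": {"series": [[[-0.2,1,0,0,0,0,1],[-0.2,1,0,0,0,0,1],[-0.2,1,0,0,0,0,1],[-0.2,1,0,0,0,0,1]]]}}

```text
t: 3.5
tool_pos: [0.4906, -0.0546, 0.2016]
eef_rot: [-0.002, 3.137, 0.007]
wrist_force: [-1.2, 0.1, 0.0]
opening: 0.093
gripper_force: 0.0
```

```bash
python3 - <<'E'
from h import *
import pickle
o=arm.get_obs();w=arm.camera('wrist');T=tool(o)@w['T_tool_cam'];pickle.dump((w,T),open('w2.pkl','wb'))
need([.5286,-.002,.20],180)
print(proj(w,[.5286,-.002,.1015],T),proj(w,[.5213,.0784,.079],T))
for n in('drift','bolt','tool_stand'):
  for r in arm.regions_of('wrist',n): print(n,round(r['conf'],2),np.round(r['box'],1))
E
```

```text
need [-0.256  0.375  0.008] [ 0.001  0.001 -0.001] at [ 0.49   -0.0582  0.201 ] 179.87
(np.float64(397.66532578648247), np.float64(307.2613843286083)) (np.float64(507.1179963437579), np.float64(283.7352475001767))
drift 0.71 [396.1 291.4  47.1  57.1]
drift 0.68 [374.2  76.7  44.  135.5]
bolt 0.85 [499.9 276.1  41.8  41.1]
tool_stand 0.89 [440.5 263.2 188.  102. ]
```

>>> {"op": "move_arm", "data": {"series": [[[-0.25,0.37,0,0,0,0,1],[-0.25,0.37,0,0,0,0,1],[-0.25,0.37,0,0,0,0,1],[-0.25,0.37,0,0,0,0,1]]]}}

```text
t: 4.1
tool_pos: [0.5264, -0.0096, 0.1996]
eef_rot: [-0.017, -3.14, 0.003]
wrist_force: [-0.6, 1.0, -0.6]
opening: 0.0932
gripper_force: 0.0
```

```bash
python3 - <<'E'
from h import *
import pickle
o=arm.get_obs();w=arm.camera('wrist');T=tool(o)@w['T_tool_cam'];pickle.dump((w,T),open('w3.pkl','wb'))
print(o['tool_pos'],arm.get_obs()['tool_pos'])
need([.5286,-.002,.20],180)
print(proj(w,[.5286,-.002,.1015],T),proj(w,[.5213,.0784,.079],T))
for n in('drift','bolt','tool_stand'):
  for r in arm.regions_of('wrist',n): print(n,round(r['conf'],2),np.round(r['box'],1))
a=pickle.load(open('w2.pkl','rb'))[0]['color'][200:400,300:560]
b=w['color'][200:400,230:490]
cv2.imwrite('pics/w3c.png',np.vstack([cv2.resize(x,(390,300),interpolation=2) for x in(a,b)]))
E
```

```text
[ 0.526397   -0.00959327  0.19959988] [ 0.52614663 -0.00993969  0.19958794]
need [-0.016  0.053 -0.003] [-0.001 -0.001 -0.004] at [ 0.5261 -0.0099  0.1996] 179.37
(np.float64(330.213212818531), np.float64(256.82905814648814)) (np.float64(449.63523454479207), np.float64(234.8360799923174))
drift 0.7 [331.9 243.8  34.3  50.8]
drift 0.63 [319.7  49.2  40.6  98.5]
bolt 0.92 [558.8 210.9  60.6  32.9]
bolt 0.7 [444.5 228.9  38.6  40. ]
bolt 0.19 [ 51.4 334.9  88.9  24.5]
tool_stand 0.61 [386.1 223.8 194.8 106.2]
```

View pics/w3c.png

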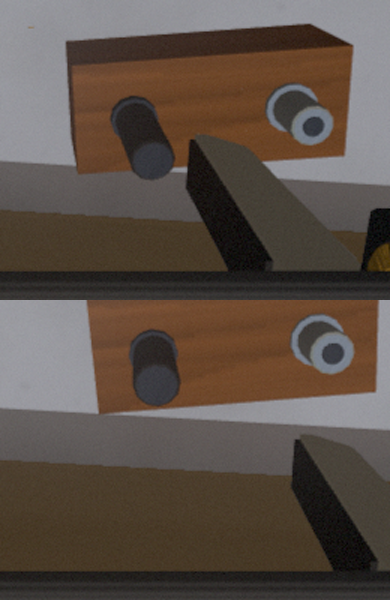

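In the lower panel the drift top is at pixel (333,256) and the bolt top at (451,235), within 2 mm of the triangulated points, so drift (0.528, 0.000) and bolt (0.521, 0.079). I'll descend with the fingers partly closed to clear the bolt.

>>> {"op": "move_arm", "data": {"series": [[[-0.013,0.066,0,0,0,0,0.2],[-0.013,0.066,0,0,0,0,0.2],[-0.013,0.066,0.3,0,0,0,0.2],[-0.013,0.066,0.55,0,0,0,0.2],[-0.013,0.066,0.77,0,0,0,0.2],[-0.013,0.066,0.77,0,0,0,0.2],[-0.013,0.066,0.77,0,0,0,0.2]]]}}

```text
t: 5.0
tool_pos: [0.5291, 0.0034, 0.0851]
eef_rot: [-0.01, -3.141, -0.001]
wrist_force: [0.8, 0.1, 0.3]
opening: 0.0557
gripper_force: 0.0
```

>>> {"op": "move_arm", "data": {"series": [[[0,0,0,0,0,0,-1],[0,0,0,0,0,0,-1],[0,0,0,0,0,0,-1],[0,0,0,0,0,0,-1],[0,0,0,0,0,0,-1],[0,0,0,0,0,0,-1]]], "squeeze": 40}}

```text
t: 5.6
tool_pos: [0.5291, 0.0018, 0.0851]
eef_rot: [0.012, 3.141, -0.003]
wrist_force: [-0.6, -1.9, 3.5]
opening: 0.0193
gripper_force: 40.0
```

```bash
python3 - <<'E'
from h import *
need([.528,0,.2],180);o=arm.get_obs();print(o['wrist_force'],o['ft_torque'],o['opening'],o['gripper_force'])
E
```

```text
need [ 0.007 -0.014 -0.766] [-0.001  0.    -0.002] at [0.5291 0.0018 0.0851] 179.57
[-0.61033037 -1.94420695  3.49381598] [-0.56830454 -0.04913279  0.02018304] 0.01928761599096266 39.96926336316392
```

>>> {"op": "move_arm", "data": {"series": [[[0,0,-0.2,0,0,0,-1],[0,0,-0.5,0,0,0,-1],[0,0,-0.5,0,0,0,-1],[0.2,-0.3,-0.5,0,0,0,-1],[0.35,-0.6,-0.5,0,0,0,-1],[0.47,-0.9,-0.5,0,0,0,-1],[0.47,-1,-0.5,0,0,0,-1],[0.47,-1,-0.5,0,0,0,-1]]]}}

```text
t: 6.4
tool_pos: [0.4554, -0.1505, 0.1582]
eef_rot: [-0.022, -3.138, 0.001]
wrist_force: [0.8, -0.4, -1.8]
opening: 0.0187
gripper_force: 40.0
```

```bash
python3 - <<'E'
from h import *
need([.4575,-.2128,.12],180);o=arm.get_obs();print(o['wrist_force'],o['ft_torque'],o['opening'],o['gripper_force'])
E
```

```text
need [-0.021 -0.415  0.255] [-0.    -0.001 -0.005] at [ 0.4554 -0.1505  0.1582] 179.18
[ 0.76955853 -0.42847068 -1.83855536] [ 0.09819066 -0.17163469 -0.00912221] 0.018728783755696945 39.96110464562662
```

>>> {"op": "move_arm", "data": {"series": [[[-0.02,-0.2,0.05,0,0,0.004,-1],[-0.02,-0.415,0.1,0,0,0.004,-1],[-0.02,-0.415,0.1,0,0,0.004,-1],[-0.02,-0.415,0.1,0,0,0.004,-1],[-0.02,-0.415,0.1,0,0,0.004,-1],[-0.02,-0.415,0.1,0,0,0.004,-1]]]}}

```text
t: 7.0
tool_pos: [0.4604, -0.2069, 0.1449]
eef_rot: [0.025, 3.141, 0.002]
wrist_force: [0.4, 0.0, -2.4]
opening: 0.0192
gripper_force: 40.0
```

```bash
python3 - <<'E'
from h import *
need([.4585,-.2128,.125],180);o=arm.get_obs();print(o['wrist_force'],o['ft_torque'])
s=arm.camera('scene');t=arm.camera('top');w=arm.camera('wrist')
q=np.array(o['tool_pos'])+[-.001,0,-.08];print('pred tip scene',proj(s,q),'wrist',proj(w,q,tool(o)@w['T_tool_cam']))
a=cv2.resize(s['color'][150:270,340:460],(400,400),interpolation=2)
b=cv2.resize(w['color'][170:290,260:380],(400,400),interpolation=2)
cv2.imwrite('pics/tip.png',np.hstack([a,b]))
E
```

```text
need [ 0.012 -0.04   0.133] [ 0.     0.    -0.005] at [ 0.4604 -0.2069  0.1449] 179.08
[ 3.94533883e-01  1.43053621e-03 -2.39466824e+00] [ 0.04694308 -0.16897894 -0.02020144]
pred tip scene (np.float64(412.9681201801826), np.float64(224.09338742689084)) wrist (np.float64(317.48056335598056), np.float64(261.1480667911068))
```

View pics/tip.png

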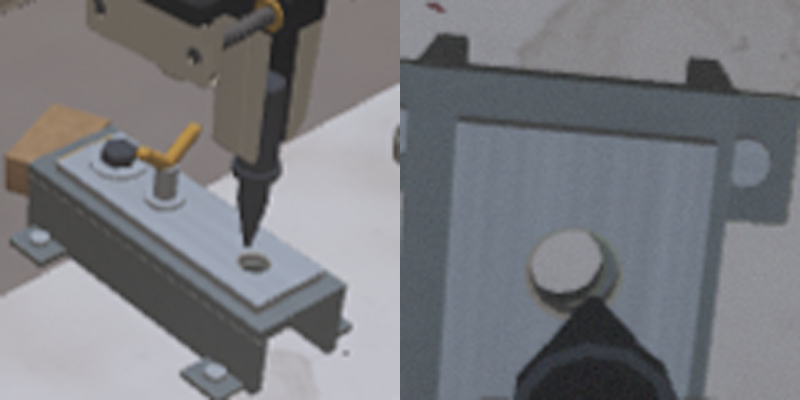

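The tip is just above the plate, about 6 mm short of the hole in y (scene 414,223; wrist 319,260), and within about 2 px of where I predicted it.

```bash
python3 - <<'E'
from h import *
need([.4585,-.214,.125],180);o=arm.get_obs();print(o['t'],o['wrist_force'],o['joint_velocities'].round(3) if hasattr(o['joint_velocities'],'round') else o['joint_velocities'])
E
```

```text
need [ 0.011 -0.04   0.133] [ 0.     0.    -0.006] at [ 0.4602 -0.208   0.1449] 179.0
7.15 [-0.03537916  0.04995587 -2.60138879] [ 0.008  0.002  0.007 -0.001  0.     0.004 -0.   ]
```

>>> {"op": "move_arm", "data": {"series": [[[0.008,-0.04,0,0,0,0,-1],[0.008,-0.04,0,0,0,0,-1],[0.008,-0.04,0,0,0,0,-1],[0.008,-0.04,0.03,0,0,0,-1],[0.008,-0.04,0.06,0,0,0,-1],[0.008,-0.04,0.08,0,0,0,-1],[0.008,-0.04,0.095,0,0,0,-1],[0.008,-0.04,0.095,0,0,0,-1]]]}}

```text
t: 7.95
tool_pos: [0.4584, -0.2148, 0.13]
eef_rot: [-0.03, -3.141, -0.001]
wrist_force: [-0.7, -0.5, -2.5]
opening: 0.0192
gripper_force: 40.0
```

```bash
python3 - <<'E'
from h import *
need([.459,-.214,.12],180);o=arm.get_obs();print(o['wrist_force'],o['ft_torque'])
E
```

```text
need [-0.004  0.005  0.067] [ 0.    -0.    -0.006] at [ 0.4584 -0.2148  0.13  ] 178.9
[-0.65888155 -0.51676724 -2.47975868] [ 0.05260669 -0.15551721  0.00749487]
```

>>> {"op": "move_arm", "data": {"series": [[[0,0.003,0.02,0,0,0,-1],[0,0.003,0.04,0,0,0,-1],[0,0.003,0.055,0,0,0,-1],[0,0.003,0.07,0,0,0,-1],[0,0.003,0.085,0,0,0,-1],[0,0.003,0.1,0,0,0,-1],[0,0.003,0.1,0,0,0,-1],[0,0.003,0.1,0,0,0,-1]]]}}

```text
t: 8.75
tool_pos: [0.4586, -0.2139, 0.1153]
eef_rot: [-0.03, -3.141, -0.001]
wrist_force: [0.6, 1.5, -2.6]
opening: 0.0193
gripper_force: 40.0
```

```bash
python3 - <<'E'
from h import *
need([.459,-.215,.1],180);o=arm.get_obs();print(o['wrist_force'],o['ft_torque'])
E
```

```text
need [-0.003 -0.007  0.102] [ 0.    -0.    -0.006] at [ 0.4586 -0.2139  0.1153] 178.92
[ 0.58658885  1.50254598 -2.60126703] [ 0.55129134 -0.14895246 -0.02861288]
```

>>> {"op": "move_arm", "data": {"series": [[[-0.002,-0.008,0.02,0,0,0,-1],[-0.002,-0.01,0.035,0,0,0,-1],[-0.002,-0.01,0.05,0,0,0,-1],[-0.002,-0.01,0.06,0,0,0,-1],[-0.002,-0.01,0.07,0,0,0,-1],[-0.002,-0.01,0.08,0,0,0,-1],[-0.002,-0.01,0.08,0,0,0,-1]]]}}

```text
t: 9.45
tool_pos: [0.4583, -0.2157, 0.1029]
eef_rot: [-0.03, -3.14, -0.001]
wrist_force: [-1.7, 4.6, -2.1]
opening: 0.0192
gripper_force: 40.0
```

```bash
python3 - <<'E'
from h import *
need([.459,-.2154,.09],180);o=arm.get_obs();print(o['wrist_force'],o['ft_torque'])
E
```

```text
need [-0.005  0.002  0.086] [ 0.    -0.    -0.006] at [ 0.4583 -0.2157  0.1029] 178.89
[-1.67954744  4.56230849 -2.09209631] [1.29278602 0.33056223 0.00209226]
```

>>> {"op": "move_arm", "data": {"series": [[[0,0,0.015,0,0,0,-1],[0,0,0.03,0,0,0,-1],[0,0,0.04,0,0,0,-1],[0,0,0.05,0,0,0,-1],[0,0,0.05,0,0,0,-1]]]}}

```text
t: 9.95
tool_pos: [0.4592, -0.2152, 0.0962]
eef_rot: [0.03, 3.141, 0.001]
wrist_force: [-2.0, 5.2, 2.1]
opening: 0.0193
gripper_force: 40.0
```

```bash
python3 - <<'E'
from h import *
need([.459,-.2154,.09],180);o=arm.get_obs();print(o['wrist_force'],o['ft_torque'])
E
```

```text
need [ 0.001 -0.001  0.041] [ 0.     0.    -0.006] at [ 0.4592 -0.2152  0.0962] 178.92
[-2.00259484  5.15896669  2.11422023] [1.52764560e+00 4.27284112e-01 6.95812262e-06]
```

>>> {"op": "move_arm", "data": {"series": [[[0,0,0.008,0,0,0,-1],[0,0,0.016,0,0,0,-1],[0,0,0.024,0,0,0,-1],[0,0,0.024,0,0,0,-1]]]}}

```text
t: 10.35
tool_pos: [0.4593, -0.215, 0.0929]
eef_rot: [0.029, 3.141, 0.001]
wrist_force: [-3.1, 6.4, 4.5]
opening: 0.0193
gripper_force: 40.0
```

```bash
python3 - <<'E'
from h import *
need([.459,-.2154,.09],180);o=arm.get_obs();print(o['wrist_force'],o['ft_torque'])
E
```

```text
need [ 0.002 -0.003  0.019] [ 0.     0.    -0.006] at [ 0.4593 -0.215   0.0929] 178.93
[-3.07553767  6.39380426  4.51525958] [ 1.62779217  0.47760923 -0.00334344]
```

>>> {"op": "move_arm", "data": {"series": [[[0,0,0.008,0,0,0,-1],[0,0,0.016,0,0,0,-1],[0,0,0.02,0,0,0,-1],[0,0,0.02,0,0,0,-1]]]}}

```text
t: 10.75
tool_pos: [0.4593, -0.215, 0.09]
eef_rot: [0.029, 3.14, 0.001]
wrist_force: [-2.4, 6.3, 5.9]
opening: 0.0193
gripper_force: 40.0
```

```bash
python3 - <<'E'
from h import *
need([.459,-.2154,.09],180);o=arm.get_obs();print(o['wrist_force'],o['ft_torque'])
E
```

```text
need [ 0.002 -0.003 -0.   ] [ 0.     0.    -0.006] at [ 0.4593 -0.215   0.09  ] 178.93
[-2.35769078  6.28134325  5.94410544] [1.61096005 0.53248849 0.01114406]
```

>>> {"op": "move_arm", "data": {"series": [[[0,0,0.004,0,0,0,-1],[0,0,0.008,0,0,0,-1],[0,0,0.01,0,0,0,-1],[0,0,0.01,0,0,0,-1]]]}}

```text
t: 11.15
tool_pos: [0.4593, -0.2149, 0.0885]
eef_rot: [0.029, 3.141, 0.001]
wrist_force: [-3.2, 7.1, 5.6]
opening: 0.0191
gripper_force: 40.0
```

>>> {"op": "move_arm", "data": {"series": [[[0,0,0.004,0,0,0,-1],[0,0,0.007,0,0,0,-1],[0,0,0.007,0,0,0,-1]]]}}

```text
t: 11.45
tool_pos: [0.4594, -0.2149, 0.0882]
eef_rot: [0.029, 3.14, 0.0]
wrist_force: [-4.3, 6.7, 11.3]
opening: 0.0189
gripper_force: 40.0
```

Collar contact comes at TCP z of about 88.3 mm, which puts the plate top at about 53 mm, as measured. I'll press slightly more for about 1 kg and hold.

>>> {"op": "move_arm", "data": {"series": [[[0,0,0.002,0,0,0,-1],[0,0,0.003,0,0,0,-1],[0,0,0.003,0,0,0,-1],[0,0,0.003,0,0,0,-1],[0,0,0.003,0,0,0,-1]]]}}

```text
t: 11.95
tool_pos: [0.4594, -0.2149, 0.0881]
eef_rot: [0.029, 3.14, -0.0]
wrist_force: [-5.5, 6.7, 15.1]
opening: 0.0192
gripper_force: 40.0
```

```bash
python3 - <<'E'
from h import *
need([.459,-.2154,.16],180);o=arm.get_obs();print(o['wrist_force'],o['ft_torque'])
E
```

```text
need [ 0.002 -0.004 -0.479] [-0.     0.    -0.006] at [ 0.4594 -0.2149  0.0881] 178.94
[-5.50436065  6.70660679 15.06937217] [ 1.76112592  1.05391414 -0.00654904]
```

>>> {"op": "move_arm", "data": {"series": [[[0,0,-0.05,0,0,0,-1],[0,0,-0.15,0,0,0,-1],[0,0,-0.3,0,0,0,-1],[0,0,-0.5,0,0,0,-1],[0,0,-0.54,0,0,0,-1],[-0.1,0.3,-0.54,0,0,0,-1],[-0.25,0.6,-0.54,0,0,0,-1],[-0.35,0.8,-0.54,0,0,0.002,-1]]]}}

```text
t: 12.75
tool_pos: [0.5156, -0.0955, 0.1672]
eef_rot: [0.039, 3.138, -0.0]
wrist_force: [-0.2, -0.4, -1.6]
opening: 0.0191
gripper_force: 40.0
```

```bash
python3 - <<'E'
from h import *
need([.5291,0.0008,.165],180);o=arm.get_obs();print(o['wrist_force'],o['ft_torque'],o['t'])
E
```

```text
need [-0.074  0.644  0.015] [-0.     0.001 -0.008] at [ 0.5156 -0.0955  0.1672] 178.57
[-0.22016206 -0.38650193 -1.6403009 ] [ 0.03804627 -0.13022745 -0.04492302] 12.75
```

>>> {"op": "move_arm", "data": {"series": [[[-0.04,0.3,0,0,0,0,-1],[-0.09,0.6,0,0,0,0,-1],[-0.09,0.64,0,0,0,0,-1],[-0.09,0.64,0,0,0,0,-1],[-0.09,0.64,0,0,0,0,-1],[-0.09,0.64,0,0,0,0,-1]]]}}

```text
t: 13.35
tool_pos: [0.5296, -0.0043, 0.1667]
eef_rot: [-0.046, -3.141, 0.003]
wrist_force: [-0.6, -0.6, -1.8]
opening: 0.0196
gripper_force: 40.0
```

```bash
python3 - <<'E'
from h import *
w=arm.camera('wrist');s=arm.camera('scene');o=arm.get_obs()
need([.5291,0.0008,.15],180)
q=np.array(o['tool_pos'])+[-.001,.001,-.08];Tc=tool(o)@w['T_tool_cam'];print(proj(w,q,Tc),proj(s,q))
print('hole pred',proj(w,[.528,0,.05],Tc),proj(s,[.528,0,.05]))
a=cv2.resize(s['color'][190:340,220:370],(400,400),interpolation=2)
b=cv2.resize(w['color'][170:320,245:395],(400,400),interpolation=2)
cv2.imwrite('pics/ret.png',np.hstack([a,b]))
E
```

```text
need [0.004 0.029 0.113] [-0.    -0.    -0.009] at [ 0.5296 -0.0035  0.167 ] 178.34
(np.float64(319.474806055095), np.float64(261.22994435452875)) (np.float64(291.76452393054495), np.float64(250.11342980675613))
hole pred (np.float64(323.24811595931965), np.float64(242.2412280366913)) (np.float64(291.8890271504791), np.float64(269.0936390170056))
```

View pics/ret.png

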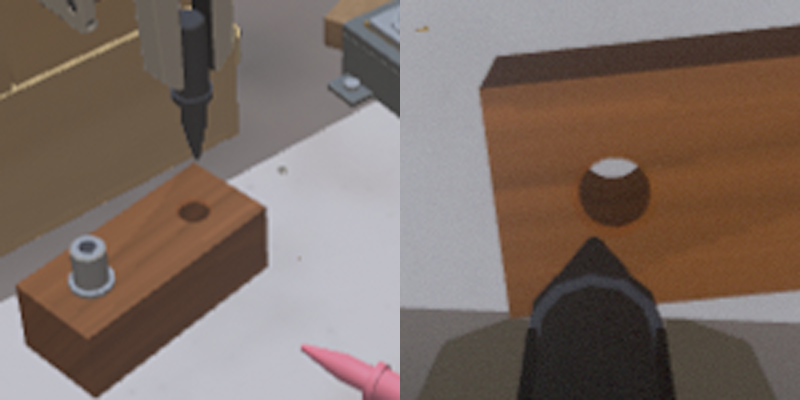

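The stand hole is at wrist (326,242) and scene (292,269), and the tip at wrist (318,259), about 5 mm short in y. The drift is still upright in the grip.

>>> {"op": "move_arm", "data": {"series": [[[0.001,0.032,0,0,0,0,-1],[0.001,0.032,0,0,0,0,-1],[0.001,0.032,0,0,0,0,-1],[0.001,0.032,0.1,0,0,0,-1],[0.001,0.032,0.2,0,0,0,-1],[0.001,0.032,0.28,0,0,0,-1],[0.001,0.032,0.3,0,0,0,-1],[0.001,0.032,0.3,0,0,0,-1]]]}}

```text
t: 14.25
tool_pos: [0.5295, 0.0035, 0.122]
eef_rot: [-0.04, -3.14, -0.0]
wrist_force: [-0.0, 0.8, -1.6]
opening: 0.0193
gripper_force: 40.0
```

```bash
python3 - <<'E'
from h import *
need([.5295,0.0013,.086],180);o=arm.get_obs();print(o['wrist_force'],o['ft_torque'])
E
```

```text
need [-0.001 -0.015  0.24 ] [ 0.    -0.    -0.008] at [0.5295 0.0035 0.122 ] 178.55
[-0.02961002  0.80112705 -1.59631638] [-0.01342057 -0.13400029  0.0429598 ]
```

>>> {"op": "move_arm", "data": {"series": [[[0,-0.012,0.02,0,0,0,-1],[0,-0.012,0.06,0,0,0,-1],[0,-0.012,0.1,0,0,0,-1],[0,-0.012,0.15,0,0,0,-1],[0,-0.012,0.2,0,0,0,-1],[0,-0.012,0.22,0,0,0,-1],[0,-0.012,0.23,0,0,0,-1],[0,-0.012,0.23,0,0,0,-1]]]}}

```text
t: 15.05
tool_pos: [0.5295, 0.0016, 0.0876]
eef_rot: [-0.04, -3.141, 0.0]
wrist_force: [0.3, 0.1, -2.1]
opening: 0.0194
gripper_force: 40.0
```

```bash
python3 - <<'E'
from h import *
need([.5295,0.0013,.085],180);o=arm.get_obs();print(o['wrist_force'],o['ft_torque'])
E
```

```text
need [-0.    -0.002  0.017] [-0.    -0.    -0.008] at [0.5295 0.0016 0.0876] 178.54
[ 0.26466356  0.13244787 -2.08125647] [-0.06552863 -0.132025   -0.01390525]
```

>>> {"op": "move_arm", "data": {"series": [[[0,0,0.01,0,0,0,-1],[0,0,0.016,0,0,0,-1],[0,0,0.016,0,0,0,-1],[0,0,0.016,0,0,0,0.2],[0,0,0.016,0,0,0,0.2],[0,0,0.016,0,0,0,0.2],[0,0,0.016,0,0,0,0.2],[0,0,0.016,0,0,0,0.2]]]}}

```text
t: 15.85
tool_pos: [0.5297, 0.0017, 0.0856]
eef_rot: [0.04, 3.141, 0.0]
wrist_force: [0.6, 0.3, -0.1]
opening: 0.0535
gripper_force: 0.0
```

>>> {"op": "move_arm", "data": {"series": [[[0,0,-0.15,0,0,0,0.2],[0,0,-0.4,0,0,0,0.2],[0,0,-0.5,0,0,0,0.2],[0.03,0.25,-0.5,0,0,0,0.2],[0.053,0.515,-0.5,0,0,0,0.2],[0.053,0.515,-0.5,0,0,0,0.2],[0.053,0.515,-0.5,0,0,0,0.2],[0.053,0.515,-0.5,0,0,0,0.2]]]}}

```text
t: 16.65
tool_pos: [0.5237, 0.0777, 0.1601]
eef_rot: [-0.043, -3.141, 0.002]
wrist_force: [0.6, 0.2, -0.3]
opening: 0.0558
gripper_force: 0.0
```

```bash
python3 - <<'E'
from h import *
w=arm.camera('wrist');s=arm.camera('scene');o=arm.get_obs();print(o['opening'])
need([.5213,0.0787,.077],180);Tc=tool(o)@w['T_tool_cam']
print('bolt top pred',proj(w,[.5213,.0787,.077],Tc),proj(s,[.5213,.0787,.077]),'drift top pred',proj(s,[.528,.0005,.102]),proj(w,[.528,.0005,.102],Tc))
a=cv2.resize(s['color'][220:340,220:340],(400,400),interpolation=2)
b=cv2.resize(w['color'][170:350,195:375],(400,400),interpolation=2)
cv2.imwrite('pics/bolt.png',np.hstack([a,b]))
E
```

```text
0.05592275781965671
need [0.016 0.009 0.554] [-0.    -0.    -0.009] at [0.5237 0.0773 0.1601] 178.39
bolt top pred (np.float64(320.0222787027293), np.float64(257.25341917089224)) (np.float64(252.92376449244716), np.float64(283.0670254264902)) drift top pred (np.float64(290.0288922133886), np.float64(243.596945286996)) (np.float64(173.9451637450558), np.float64(287.72512041615573))
```

View pics/bolt.png

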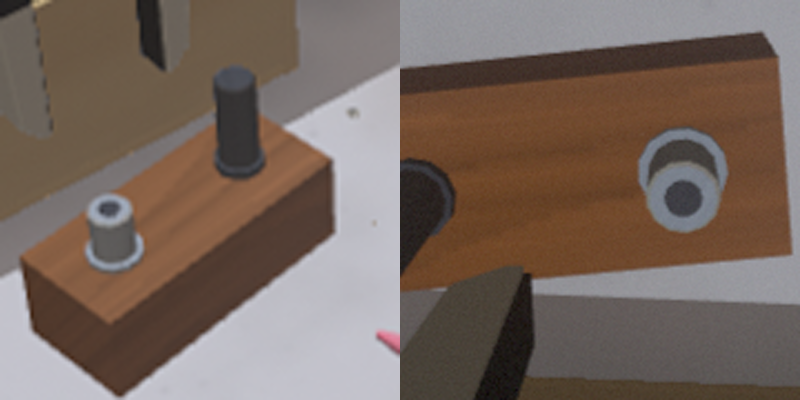

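The drift is upright again with its collar on the stand (scene about 291,260). The bolt top is at wrist (323,259) and scene (253,283). Now I'll grasp the bolt.

>>> {"op": "move_arm", "data": {"series": [[[0.013,0.014,0.1,0,0,0,0.2],[0.013,0.014,0.2,0,0,0,0.2],[0.013,0.014,0.4,0,0,0,0.2],[0.013,0.014,0.54,0,0,0,0.2],[0.013,0.014,0.57,0,0,0,0.2],[0.013,0.014,0.57,0,0,0,0.2],[0.013,0.014,0.57,0,0,0,0.2]]]}}

```text
t: 17.45
tool_pos: [0.5225, 0.0812, 0.0758]
eef_rot: [0.041, 3.14, 0.001]
wrist_force: [-0.1, 0.5, 1.3]
opening: 0.0557
gripper_force: 0.0
```

>>> {"op": "move_arm", "data": {"series": [[[0,0,0,0,0,0,-1],[0,0,0,0,0,0,-1],[0,0,0,0,0,0,-1],[0,0,0,0,0,0,-1],[0,0,0,0,0,0,-1],[0,0,0,0,0,0,-1]]], "squeeze": 30}}

```text
t: 18.05
tool_pos: [0.5217, 0.0811, 0.0751]
eef_rot: [0.04, 3.141, -0.0]
wrist_force: [0.0, 0.4, 1.7]
opening: 0.0188
gripper_force: 30.0
```

```bash
python3 - <<'E'
from h import *
need([.4585,-.2145,.14],180);o=arm.get_obs();print(o['wrist_force'],o['ft_torque'],o['opening'])
E
```

```text
need [ 0.371 -1.981 -0.432] [-0.     0.    -0.008] at [0.5217 0.0811 0.0751] 178.53
[0.01521847 0.36552388 1.66540715] [ 1.66588832e-05 -1.16295793e-01  4.49714803e-02] 0.018794980663082016
```

>>> {"op": "move_arm", "data": {"series": [[[0,0,-0.25,0,0,0,-1],[0,0,-0.55,0,0,0,-1],[0,0,-0.67,0,0,0,-1],[0.05,-0.2,-0.67,0,0,0,-1],[0.1,-0.5,-0.67,0,0,0,-1],[0.15,-0.8,-0.67,0,0,0,-1],[0.2,-1,-0.67,0,0,0,-1],[0.2,-1,-0.67,0,0,0,-1]]]}}

```text
t: 18.85
tool_pos: [0.4859, -0.0741, 0.1743]
eef_rot: [-0.055, -3.137, 0.006]
wrist_force: [1.1, 0.3, -1.6]
opening: 0.0187
gripper_force: 30.0
```

>>> {"op": "move_arm", "data": {"series": [[[0.05,-0.2,0,0,0,0,-1],[0.1,-0.5,0,0,0,0,-1],[0.17,-0.8,0,0,0,0,-1],[0.17,-0.97,0,0,0,0,-1],[0.17,-0.97,0.1,0,0,0,-1],[0.17,-0.97,0.2,0,0,0,-1],[0.17,-0.97,0.2,0,0,0,-1],[0.17,-0.97,0.2,0,0,0,-1]]]}}

```text
t: 19.65
tool_pos: [0.4591, -0.2117, 0.1455]
eef_rot: [0.038, 3.141, 0.001]
wrist_force: [-0.3, -0.5, -0.9]
opening: 0.019
gripper_force: 30.0
```

```bash
python3 - <<'E'
from h import *
w=arm.camera('wrist');s=arm.camera('scene');o=arm.get_obs();print(o['opening'],o['wrist_force'],o['ft_torque'])
need([.4585,-.2145,.11],180)
Tc=tool(o)@w['T_tool_cam'];q=np.array(o['tool_pos'])+[0,0,-.055];print('tip pred',proj(w,q,Tc),proj(s,q));h=[.458,-.2142,.053];print('hole pred',proj(w,h,Tc),proj(s,h))
a=cv2.resize(s['color'][170:270,360:460],(400,400),interpolation=2)
b=cv2.resize(w['color'][170:330,240:400],(400,400),interpolation=2)
cv2.imwrite('pics/bh.png',np.hstack([a,b]))
E
```

```text
0.018689345262537113 [-0.66463127 -0.14929801 -1.49891014] [ 0.01013874 -0.08832133 -0.02593111]
need [ 0.007 -0.016  0.241] [-0.     0.    -0.008] at [ 0.4595 -0.2121  0.1461] 178.61
tip pred (np.float64(317.518320326225), np.float64(278.4063461981449)) (np.float64(416.47032452207435), np.float64(210.0174412431184))
hole pred (np.float64(314.1534106172092), np.float64(253.3620704692744)) (np.float64(415.7864771020003), np.float64(228.21042478491194))
```

View pics/bh.png

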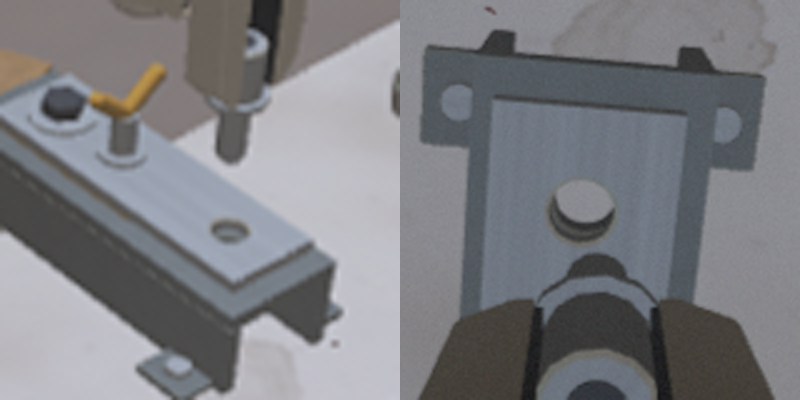

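Plate and channel holes are now lined up (wrist 312,254; scene 417,228), and the bolt hangs upright about 3 mm off in y. I'll align and lower.

>>> {"op": "move_arm", "data": {"series": [[[0.009,-0.022,0,0,0,0,-1],[0.009,-0.022,0,0,0,0,-1],[0.009,-0.022,0.08,0,0,0,-1],[0.009,-0.022,0.16,0,0,0,-1],[0.009,-0.022,0.22,0,0,0,-1],[0.009,-0.022,0.26,0,0,0,-1],[0.009,-0.022,0.285,0,0,0,-1],[0.009,-0.022,0.285,0,0,0,-1]]]}}

```text
t: 20.55
tool_pos: [0.457, -0.2158, 0.102]
eef_rot: [-0.04, -3.14, -0.001]
wrist_force: [-0.4, 0.3, -0.4]
opening: 0.0189
gripper_force: 30.0
```

```bash
python3 - <<'E'
from h import *
o=arm.get_obs();print(o['wrist_force'],o['ft_torque'])
need([.4582,-.2154,.0785],180)
E
```

```text
[-0.36863426  0.3358223  -0.44978446] [ 0.0791947  -0.13341293 -0.07798907]
need [-0.008  0.003  0.157] [ 0.    -0.    -0.008] at [ 0.457  -0.2158  0.102 ] 178.55
```

>>> {"op": "move_arm", "data": {"series": [[[-0.006,0.002,0.02,0,0,0,-1],[-0.006,0.002,0.05,0,0,0,-1],[-0.006,0.002,0.08,0,0,0,-1],[-0.006,0.002,0.11,0,0,0,-1],[-0.006,0.002,0.13,0,0,0,-1],[-0.006,0.002,0.13,0,0,0,-1]]]}}

```text
t: 21.15
tool_pos: [0.4578, -0.2157, 0.0827]
eef_rot: [-0.04, -3.14, -0.001]
wrist_force: [-0.3, 0.9, 0.7]
opening: 0.0187
gripper_force: 30.0
```

```bash
python3 - <<'E'
from h import *
o=arm.get_obs();print(o['wrist_force'],o['ft_torque'])
need([.4582,-.2154,.0785],180)
E
```

```text
[-0.34373016  0.85723824  0.66800673] [ 0.01819206 -0.10476511 -0.03433835]
need [-0.003  0.002  0.028] [ 0.    -0.    -0.008] at [ 0.4578 -0.2157  0.0827] 178.53
```

>>> {"op": "move_arm", "data": {"series": [[[0,0,0.01,0,0,0,-1],[0,0,0.018,0,0,0,-1],[0,0,0.025,0,0,0,-1],[0,0,0.03,0,0,0,-1],[0,0,0.032,0,0,0,-1],[0,0,0.032,0,0,0,-1]]]}}

```text
t: 21.75
tool_pos: [0.4581, -0.2158, 0.0784]
eef_rot: [0.04, 3.141, 0.0]
wrist_force: [0.2, 0.4, -1.1]
opening: 0.0186
gripper_force: 30.0
```

>>> {"op": "move_arm", "data": {"series": [[[0,0,0.004,0,0,0,-1],[0,0,0.007,0,0,0,-1],[0,0,0.007,0,0,0,-1]]]}}

```text
t: 22.05
tool_pos: [0.4582, -0.2158, 0.0782]
eef_rot: [0.04, 3.141, -0.002]
wrist_force: [-2.6, 0.2, 6.4]
opening: 0.0189
gripper_force: 30.0
```

The head is down on the plate with a light push. Release and retreat.

>>> {"op": "move_arm", "data": {"series": [[[0,0,-0.004,0,0,0,-1],[0,0,-0.004,0,0,0,0],[0,0,-0.004,0,0,0,0],[0,0,-0.004,0,0,0,0],[0,0,-0.004,0,0,0,0],[0,0,-0.004,0,0,0,0],[0,0,-0.2,0,0,0,0],[0,0,-0.4,0,0,0,0]]]}}

```text
t: 22.85
tool_pos: [0.4574, -0.2155, 0.1373]
eef_rot: [-0.04, -3.139, -0.002]
wrist_force: [0.9, -0.2, -0.6]
opening: 0.0466
gripper_force: 0.0
```

>>> {"op": "move_arm", "data": {"series": [[[0,0,-0.4,0,0,0,0],[0.2,0,-0.5,0,0,0,0],[0.2,0,-0.5,0,0,0,0],[0.2,0,-0.5,0,0,0,0],[0.2,0,-0.5,0,0,0,0],[0.2,0,-0.5,0,0,0,0]]]}}

```text
t: 23.45
tool_pos: [0.4281, -0.2148, 0.2112]
eef_rot: [-0.04, -3.14, -0.002]
wrist_force: [0.3, -0.1, -0.0]
opening: 0.0469
gripper_force: 0.0
```

```bash
python3 - <<'E'
from h import *
s=arm.camera('scene');t=arm.camera('top');o=arm.get_obs();print(o['t'],o['opening'],o['tool_pos'],o['wrist_force'])
b=[.458,-.2153,.053+.027];print('bolt top pred',proj(s,b))
a=cv2.resize(s['color'][160:280,340:460],(400,400),interpolation=2)
b=cv2.resize(s['color'][220:340,220:340],(400,400),interpolation=2)
cv2.imwrite('pics/fin.png',np.hstack([a,b]))
E
```

```text
23.55 0.04642183136109607 [ 0.42823268 -0.2146797   0.2113807 ] [-0.23457024 -0.05654163 -0.02029675]
bolt top pred (np.float64(417.7818678743781), np.float64(215.04518571231435))
```

View pics/fin.png

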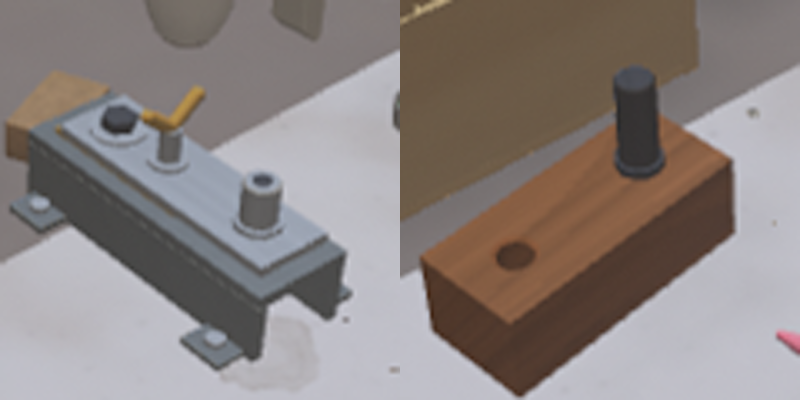

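The bolt stands upright with its flange flat on the plate (scene 418,215). The drift is upright in its own stand hole, and the gripper is clear of everything.

```bash
python3 -c "
from cell import arm
print(arm.hand_in())"
```

```text
the job is handed in; nothing more can be done
None
```

The job is handed in at about 24 s. The drift levered the plate into line, its collar bearing with about 1 kg (estimated from a 15 N wrist reading), and is back upright in its own hole; the bolt is upright with its head fully down on the plate.

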